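# Open the spring press and set its lid down

## Robot

A 6-joint arm with a two-finger parallel gripper is mounted at the origin on a cart in front of the work surface, level with it; the furniture and walls round the work are solid. World frame = base frame: x ahead of the robot, y to its left, z up, the work surface at z = 0. Lengths are in mm, angles in rad, forces in N, time in s.
With the tool pointing down it reaches from about 150 to 775 mm from the base axis. Payload 6.1 kg.
Tool frame: the origin (TCP) lies at the very end of the fingers, on their centre line; the grasp point (between the pads) lies manip.pinch_z behind it (manip.pinch_z is the distance from the TCP to the grasp point, in mm); z points along the fingers, y is the line along which they close (so a half turn about z gives the same grasp; the last joint's range is limited). The gripper opens to 85 mm and grips with 20 to 120 N. Pads are 22 mm wide; open, the fingers measure 114 mm over their backs; the gripper's body (76 mm by 85 mm) begins 54 mm behind the grasp point. The pads swing forward as they close: fully open they stand 13 mm farther back than shut.
Start: joints at [0, 0.126, -0.04, 1.405, 0, 1.571], TCP at [524.984, -0, 206.995] pointing down, gripper open.
Joint ranges: [-2.72, 2.72], [-0.95, 1.95], [-1.27, 1.35], [-1.78, 2.02], [-1.46, 1.47], [-3.14, 3.14]. Speed limits (rad/s): [2.39, 2.39, 3.01, 3.14, 3.14, 3.14].

## Interface

Orientations are given as a rotation vector (axis times angle).
In Python, from station import manip, imaging, nets gives the robot as it stands. The module is installed in compiled form; this text tells all that it offers. Calls block until the motion is done:
- manip.move_pose(position, orientation): joint-space move of the TCP to a pose.
- manip.servo_line(position, attitude=None, rate=150): straight line of the TCP; attitude=None keeps the orientation; rate is the mean speed in mm/s.
- manip.movej(angles): joint-space move.
- manip.set_gripper(opening, f_grip=None): finger opening in mm; f_grip is the grip in N (None keeps the last); returns when the fingers have stopped.
- manip.hold(seconds).
- manip.inverse_kinematics(position, orientation): joint angles nearest the present ones, or None.
- imaging.grab_frame(name): name is "scene" or "side" or "wrist"; returns the picture (480x640x3 uint8, red, green, blue); there is no depth.
- imaging.get_calibration(name): a dict with "mtx" (3x3 intrinsics, pixels), "extrinsics" (4x4, takes a point from world to camera coordinates); the wrist camera has in their place "T_tool_cam" (4x4, takes a point from camera to tool coordinates, whose origin is the TCP and whose axes are the flange's). Camera axes: x right, y down, z forward; pixel columns grow to the right and rows downward; lengths in mm; the calibration is good to about 2 mm. A picture is of the moment at which its call begins: read the wrist's pose just before it. get_calibration takes no time and is no camera call.
A pose or a line that the arm cannot do raises manip.IKError and nothing moves.
- manip.job_done(): hands the job in; it is judged then, once.
Trained networks look in the newest picture that a camera, given by its name, has taken for a name from the list of things; names that differ only in an ending like _2 or _b are one class to them, and where a whole thing is asked for, a point or a joint stands for the part that bears it (a point fixed in the world has none). Each returns a list of dicts, best first, with "score" (0 to 1); they miss things now and then, are a little off and sometimes report something else, mostly with a low value. They report only what shows in the picture. A call takes as long as a camera call.
- nets.boxes_of(camera, label): "location" ([x, y, z] in mm, in world coordinates, good to about 4 mm: the middle of the surface that is visible of it).
- nets.trace(camera, label): "region" (480x640 bool, what is visible of it).
- nets.place_of(camera, label): "location" ([x, y, z] in mm, in world coordinates, good to about 4 mm: a listed point, or the origin of a listed thing).
Readings, each from a call of its own:
- manip.read_clock(): time.
- manip.read_q(): joint angles.
- manip.read_joint_velocities(): joint speeds.
- manip.read_joint_torque(): joint torques, N m.
- manip.read_position(): TCP position.
- manip.read_ee_rot(): TCP orientation.
- manip.read_contact_force(): force on the tool from outside, world axes, zero at the start.
- manip.read_torque(): the same for the moment, N m.
- manip.read_grip_width(): finger opening in mm.
- manip.read_grip_force(): force on a finger pad.
Only numpy, scipy, OpenCV 4.12 (cv2) and the standard library are available. Lean on these libraries where they do the work, as an engineer would, in place of code of your own. Each camera call takes 0.05 s, during which the arm holds its last target. There are 200 camera calls.

## Task

The spring press on the counter is empty but still locked shut, with its spring squeezed. Open it for washing up: push the lid squarely down against the spring without forcing it, turn it anticlockwise until it comes up against its end stop, then keep hold of it and let the spring push it up slowly, never letting it jump. Lift the lid out and stand it gently, upright on its press plate, on the chopping board beside the apple, and leave the other things where they are.

Things in the scene. Friction and masses are not known exactly. Their poses are not given: they have to be found in the camera images.
- pot: Round stainless steel pot of the press, 138 mm across (182 mm over two wire loops on its sides), inner floor 10 mm above the counter; its suction foot holds it fast. Origin: centre of its underside, z up.
- pot_mouth (a point): Centre of the pot's rim, 92 mm above the counter. Just inside the rim, hidden by the lid, are the tabs of a bayonet lock. Pushed down fully, the lid's flange sits on this rim.
- lid: White round lid, 145 mm across, 0.22 to 0.35 kg with its press plate, locked on the pot. Origin: on its axis at the underside of its flange, z up; 100 mm above the counter when locked. The flange is 8 to 11 mm thick; below it a plug of 102 mm diameter goes 22 mm down into the pot.
- lid_grip (a point): Middle of the black wing grip that stands up in the centre of the lid: 74 mm long (lid's x), 16 mm thick (lid's y), 40 mm high (10 to 50 mm above the lid's origin). This point is 30 mm above the lid's origin; axes as the lid's.
- lid_ears (a point): On the lid's axis, level with the top of its two ears (each 18 mm wide, 63 mm out from the axis on the lid's +x and -x sides). Locked, the spring holds the ears up under the pot's tabs and a 4 mm deep tooth bars them. Pushed down 5 to 8 mm (at 8 mm it sits on the rim) the lid turns anticlockwise seen from above (yaw grows); never clockwise.
- plate (a joint): Sprung press plate under the lid: how far it stands out from the lid, in m, less its locked state. 0 locked (spring about 10 N, 250 N/m), -0.008 lid on the rim (12 N), about 0.041 let out. Turned to its hard end stop, 40 to 77 degrees from locked (hidden, differs each time, to be felt), or up to 10 degrees short of it, the lid can rise; before that the tabs hold it down.
- plate_bottom (a point): Centre of the underside of the press plate, a white disc 100 mm across and 7 mm thick on a telescopic sprung stem, on the lid's axis: 90 mm below the lid's origin when locked, 131 mm with the spring let out, about 120 to 125 mm when the lid stands on it by itself. It rests on the pot's floor, and to come out it must be lifted over the rim.
- board: Wooden chopping board, 220 mm (its x) by 340 mm (its y), 22 mm thick, lying fast on the counter. Origin: centre of its underside. An apple of 75 mm lies near its +y end, at y = 105 to 125 mm; the half towards -y is empty.
- apple: Red apple on the board, 75 mm wide, 66 mm high; origin: centre of its underside.
- mug: Plain white mug, 82 mm wide (112 mm with its handle), 94 mm high, behind the press; origin: centre of its underside.
- jar: Tall clear jar of nuts with a yellow lid, 82 mm wide, 183 mm high, behind the board; origin: centre of its underside.
- spice: Spice jar with a red cap, 45 mm wide, 106 mm high, left behind the board; origin: centre of its underside.
- glass: Drinking glass, 78 mm wide, 94 mm high, right behind the press; origin: centre of its underside.
- tub: Closed glass food tub, 109 by 149 mm, 60 mm high, to the right of the press; origin: centre of its underside.

How it is judged (in metres and radians):
On the way:
1. the lid is turned free and the spring is let right out, the lid still over the pot (value of joint plate above 0.034 m and horizontal distance between lid and pot below 0.03 m), for 0.1 s.
At the end, for the whole second after the job is handed in: The lid stands at rest and upright (within 0.1 rad) on its press plate on the chopping board, its axis inside the board's outline, carried by the board (more than 0.8 N), its origin 120 to 170 mm above the counter and the spring let out (plate joint above 0.02) (contact force between lid and board above 0.8 N and angle between lid's own z axis and vertical below 0.1 rad and height (world z) of lid between 0.12 and 0.17 m and x of lid in the frame of board between -0.11 and 0.11 m and y of lid in the frame of board between -0.17 and 0.17 m and value of joint plate above 0.02 m and linear speed of lid below 0.02 m/s); the robot touches nothing.
It fails at once if the spring throws the lid up: in the pot the press plate runs out faster than 0.15 m/s (velocity of joint plate above 0.15 m/s and horizontal distance between lid and pot below 0.05 m).
It fails at once if the lid is dropped: the press plate is driven in faster than 0.4 m/s (velocity of joint plate below -0.4 m/s).
It fails at once if the lid is cocked: in the pot it tilts more than 0.15 rad (angle between lid's own z axis and vertical above 0.15 rad and horizontal distance between lid and pot below 0.05 m and height (world z) of lid below 0.15 m).
It fails at once if the lid is forced: it bears on the pot with more than 80 N (contact force between lid and pot above 80 N).
It fails at once if the apple, mug, jar, spice jar, glass or tub is moved more than 30 mm (distance of any of apple, mug, jar, spice, glass, tub from where it was at the start of the episode above 0.03 m).
It also fails if it takes over 72 s, if anything falls off the work surface, if the arm or the gripper's body presses on something with over 40 N, if the wrist force passes 120 N, or if a joint passes its speed limit or range.

## Working session

There is one attempt and no reset: what is moved stays moved. The work goes in short steps, each a Python script; the robot and the scene stay as the last script left them, time stands still between calls to the robot, and variables do not carry over. Pictures are saved under pics/ and viewed, at most 10 in all, crops included, and the job is handed in when it is done.

```bash
mkdir -p pics; python3 - <<'E'
from station import manip, imaging, nets
import cv2, numpy as np
for c in ("scene","side","wrist"):
    im=imaging.grab_frame(c); cv2.imwrite(f"pics/{c}0.png",im[:,:,::-1])
    for n in ("pot_mouth","lid","lid_grip","lid_ears","board","apple","jar","spice","mug","glass","tub"):
        r=nets.place_of(c,n)
        print(c,n,[(np.round(d["location"]).tolist(),round(d["score"],2)) for d in r[:2]])
print(manip.read_clock(),manip.pinch_z,manip.read_ee_rot())
a=cv2.imread("pics/scene0.png");b=cv2.imread("pics/wrist0.png")
cv2.imwrite("pics/m0.png",cv2.resize(np.hstack([a,b]),(800,300)))
E
```

```text
scene pot_mouth []
scene lid [([505.0, -339.0, 98.0], 0.68), ([504.0, -340.0, -1.0], 0.26)]
scene lid_grip [([503.0, -338.0, 132.0], 0.73), ([722.0, 137.0, -6.0], 0.36)]
scene lid_ears [([504.0, -345.0, 84.0], 0.57)]
scene board [([482.0, 66.0, -1.0], 0.57), ([546.0, 175.0, 18.0], 0.46)]
scene apple [([546.0, 175.0, 18.0], 0.63)]
scene jar [([725.0, 139.0, -2.0], 0.89), ([501.0, -342.0, 131.0], 0.58)]
scene spice [([692.0, 208.0, -5.0], 0.69)]
scene mug [([662.0, -257.0, -2.0], 0.88)]
scene glass [([504.0, -343.0, 81.0], 0.4), ([693.0, 208.0, -2.0], 0.39)]
scene tub [([431.0, -589.0, -1.0], 0.83)]
side pot_mouth [([725.0, 141.0, -0.0], 0.6)]
side lid [([507.0, -342.0, 97.0], 0.67), ([666.0, -256.0, -2.0], 0.65)]
side lid_grip [([500.0, -340.0, 131.0], 0.96)]
side lid_ears [([505.0, -336.0, 82.0], 0.77)]
side board [([482.0, 67.0, -3.0], 0.85)]
side apple [([546.0, 176.0, 23.0], 0.77)]
side jar [([725.0, 137.0, 1.0], 0.69), ([666.0, -257.0, -2.0], 0.61)]
side spice []
side mug [([663.0, -256.0, -3.0], 0.72)]
side glass [([623.0, -482.0, 2.0], 0.59)]
side tub [([428.0, -592.0, -4.0], 0.81)]
wrist pot_mouth []
wrist lid []
wrist lid_grip []
wrist lid_ears []
wrist board [([478.0, 68.0, 0.0], 0.73)]
wrist apple [([547.0, 176.0, 22.0], 0.89)]
wrist jar [([729.0, 136.0, 0.0], 0.75)]
wrist spice []
wrist mug [([663.0, -256.0, -3.0], 0.92)]
wrist glass []
wrist tub []
1.8 18.700000000000003 [-2.22144657e+00 -2.22143492e+00  5.75678418e-05]
```

View pics/scene0.png

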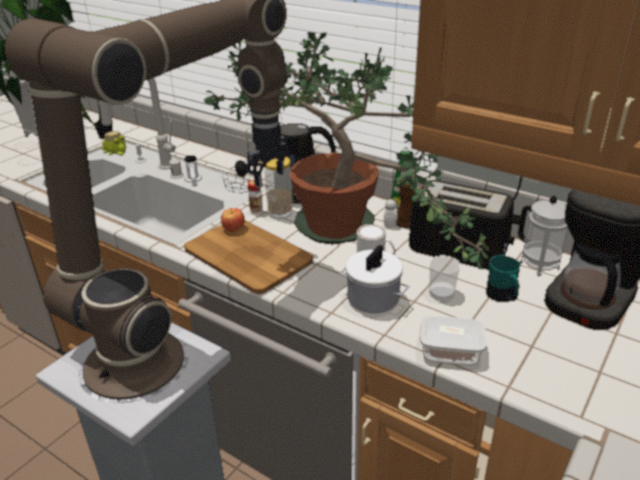

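View pics/wrist0.png

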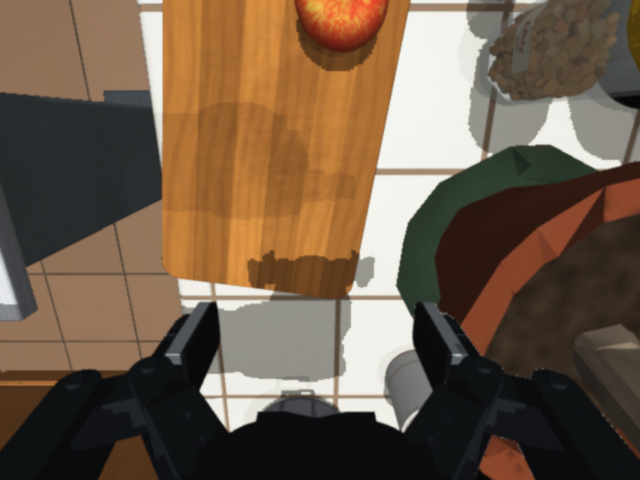

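```bash
cat > h.py <<'E'
from station import manip, imaging, nets
import cv2, numpy as np
from scipy.spatial.transform import Rotation as R
def down(yaw):  # tool x along yaw, z down
    x=np.array([np.cos(yaw),np.sin(yaw),0]); z=np.array([0,0,-1.]); y=np.cross(z,x)
    return R.from_matrix(np.c_[x,y,z]).as_rotvec()
E
python3 - <<'E'
from h import *
c=imaging.get_calibration("wrist"); print(np.round(c["T_tool_cam"],2).tolist(), c["mtx"][0][0])
T=c["T_tool_cam"]
for yaw in np.arange(-3.1,3.2,.35):
    q=manip.inverse_kinematics([504,-340,160],down(yaw)); print(round(yaw,2),None if q is None else np.round(q,2))
# approach: camera over the lid, tool x along -y
yaw=-np.pi/2
q=manip.inverse_kinematics([504,-240,260],down(-1.57)); print(q)
E
```

```text
[[-0.0, -0.95, -0.32, 83.25], [1.0, -0.0, 0.0, 1.73], [-0.0, -0.32, 0.95, -166.74], [0.0, 0.0, 0.0, 1.0]] 338.82752263900863
-3.1 [-0.59  0.29  0.06  1.34  0.   -0.64]
-2.75 [-0.59  0.29  0.06  1.34  0.   -0.99]
-2.4 [-0.59  0.29  0.06  1.34  0.   -1.34]
-2.05 [-0.59  0.29  0.06  1.34 -0.   -1.69]
-1.7 [-0.59  0.29  0.06  1.34  0.   -2.04]
-1.35 [-0.59  0.29  0.06  1.34  0.   -2.39]
-1.0 [-0.59  0.29  0.06  1.34  0.   -2.74]
-0.65 [-0.59  0.29  0.06  1.34  0.   -3.09]
-0.3 [-0.59  0.29  0.06  1.34  0.    2.85]
0.05 [-0.59  0.29  0.06  1.34 -0.    2.5 ]
0.4 [-0.59  0.29  0.06  1.34 -0.    2.15]
0.75 [-0.59  0.29  0.06  1.34  0.    1.8 ]
1.1 [-0.59  0.29  0.06  1.34  0.    1.45]
1.45 [-0.59  0.29  0.06  1.34  0.    1.1 ]
1.8 [-0.59  0.29  0.06  1.34  0.    0.75]
2.15 [-0.59  0.29  0.06  1.34  0.    0.4 ]
2.5 [-0.59  0.29  0.06  1.34  0.    0.05]
2.85 [-0.59  0.29  0.06  1.34  0.   -0.3 ]
3.2 [-0.59  0.29  0.06  1.34 -0.   -0.65]
[-0.44441921  0.19761964  0.16169352  1.53487021  0.         -2.01601186]
```

```bash
python3 - <<'E'
from h import *
manip.move_pose([504,-340,290],down(1.571))
p=np.array(manip.read_position()); Rt=R.from_rotvec(manip.read_ee_rot()).as_matrix()
im=imaging.grab_frame("wrist"); cv2.imwrite("pics/w1.png",im[:,:,::-1])
for n in ("lid","lid_grip","lid_ears","board","glass","mug"):
    print(n,[(np.round(d["location"],1).tolist(),round(d["score"],2)) for d in nets.place_of("wrist",n)[:2]])
c=imaging.get_calibration("wrist");T=np.array(c["T_tool_cam"]);K=np.array(c["mtx"])
def unproj(u,v,z):
    d=Rt@T[:3,:3]@np.linalg.inv(K)@[u,v,1]; o=p+Rt@T[:3,3]; return o+d*(z-o[2])/d[2]
def proj(P):
    q=T[:3,:3].T@(Rt.T@(np.array(P)-p)-T[:3,3]); q=K@q; return q[:2]/q[2]
c0=proj([504,-340,150]); print("grip px",c0)
m=(im.max(2)<70).astype(np.uint8)
n,l,st,ce=cv2.connectedComponentsWithStats(m)
for i in range(1,n):
    if st[i,4]>300: print(st[i],ce[i])
i=l[int(c0[1]),int(c0[0])]; print("lab",i)
if i:
    ys,xs=np.nonzero(l==i); P=np.array([unproj(u,v,150)[:2] for u,v in zip(xs,ys)])
    r=cv2.minAreaRect(P.astype(np.float32)); print(r,P.mean(0))
print(manip.read_clock(),manip.read_contact_force())
E
```

```text
lid [([500.7, -342.3, 102.2], 0.58)]
lid_grip [([504.7, -343.8, 132.1], 0.83), ([664.0, -253.9, 0.3], 0.43)]
lid_ears []
board [([429.3, -596.3, 4.0], 0.25)]
glass [([620.8, -482.9, -4.6], 0.97)]
mug [([664.4, -257.1, -3.2], 0.89)]
grip px [313.55674795 216.14829183]
[    0     0   188    99 13037] [107.00391194  39.98251131]
[ 440    0  200   58 7595] [530.35971034  23.66504279]
[ 587   49   53   98 2710] [614.92103321  96.14206642]
[ 405   90   42   54 1070] [420.94392523 119.40186916]
[     0    150    640    330 108342] [360.6531539  366.64332392]
[ 277  187   76   38 1946] [314.66957862 208.06372045]
[213 240  45  78 322] [241.23602484 271.98447205]
lab 39
((505.47833251953125, -330.10205078125), (35.09126663208008, 70.30083465576172), 86.50765991210938) [ 505.03622763 -332.28996708]
3.4667 [-0.08369643  0.11596034  0.1458212 ]
```

View pics/w1.png

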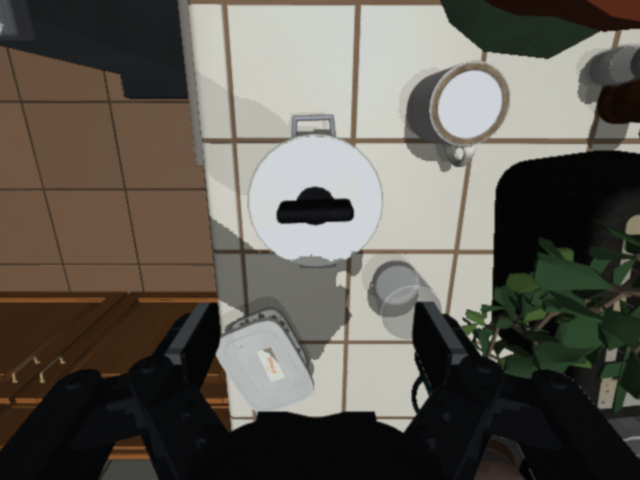

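```bash
cat >> h.py <<'E'
c=imaging.get_calibration("wrist");T=np.array(c["T_tool_cam"]);K=np.array(c["mtx"])
def bar():
    """centre and yaw of the black bar (top at z=150) in the wrist view"""
    p=np.array(manip.read_position()); Rt=R.from_rotvec(manip.read_ee_rot()).as_matrix()
    im=imaging.grab_frame("wrist"); cv2.imwrite("pics/bar.png",im[:,:,::-1])
    o=p+Rt@T[:3,3]
    un=lambda u,v,z:o+(d:=Rt@T[:3,:3]@np.linalg.inv(K)@[u,v,1])*(z-o[2])/d[2]
    q=T[:3,:3].T@(Rt.T@(np.array([504,-341,150])-p)-T[:3,3]); q=K@q; u0,v0=q[:2]/q[2]
    n,l,st,ce=cv2.connectedComponentsWithStats((im.max(2)<70).astype(np.uint8))
    i=l[int(v0)-3:int(v0)+4,int(u0)].max(); ys,xs=np.nonzero(l==i)
    P=np.array([un(u,v,150)[:2] for u,v in zip(xs,ys)])
    s=P[:,0]; e=P[(s<s.min()+17)]; f=P[(s>s.max()-17)]
    a,b=[cv2.minAreaRect(x.astype(np.float32))[0] for x in (e,f)]
    a,b=np.array(a),np.array(b)
    # lid disc
    return st[i],(a+b)/2,np.arctan2(*(b-a)[::-1]),s.min(),s.max(),o,un
E
python3 - <<'E'
from h import *
st,cen,psi,x0,x1,o,un=bar(); print(st,cen,psi,x0,x1,o)
im=imaging.grab_frame("wrist").astype(int)
m=((im.min(2)>185)&(np.abs(im[:,:,0]-im[:,:,2])<25)).astype(np.uint8)*255
m=cv2.morphologyEx(m,cv2.MORPH_OPEN,np.ones((7,7)))
for th in range(1):
    g=cv2.medianBlur(cv2.cvtColor(im.astype(np.uint8),cv2.COLOR_RGB2GRAY),5)
    C=cv2.HoughCircles(g,cv2.HOUGH_GRADIENT_ALT,1.5,100,param1=200,param2=.7,minRadius=55,maxRadius=80)
    print(C, un(*C[0,0,:2],106) if C is not None else 0)
E
```

```text
[ 277  187   76   37 1938] [ 504.84851074 -335.01457214] 0.03826834720076866 469.71907428258226 540.0509769851021 [ 505.92048282 -256.0506133   456.77648035]
[[[310.5      198.        67.327225]]] [ 500.51719671 -332.72290081  106.        ]
```

```bash
python3 - <<'E'
from h import *
manip.move_pose([504.8,-340,230],down(np.pi+.038))
st,cen,psi,x0,x1,o,un=bar(); print(st,cen,psi,x0,x1,o,manip.read_q(),manip.read_position())
print([(np.round(d["location"],1).tolist(),round(d["score"],2)) for d in nets.place_of("wrist","lid_grip")[:2]])
print(manip.read_clock(),manip.read_contact_force(),manip.read_torque())
E
```

```text
[ 293  178   46   96 2596] [ 498.48902893 -338.56819153] 0.01685246825684491 460.6543226049647 536.5617596116259 [ 421.55480057 -341.42314545  396.89340239] [-5.92766138e-01  2.91232555e-01  2.16263491e-01  1.49545982e+00
  1.99958355e-05 -6.30132316e-01] [ 504.89247042 -340.07235839  230.20678013]
[([506.9, -341.4, 129.6], 0.74)]
5.1 [ 0.17434484 -0.78444381  0.04145142] [-0.04339848  0.0399236  -0.04942417]
```

View pics/bar.png

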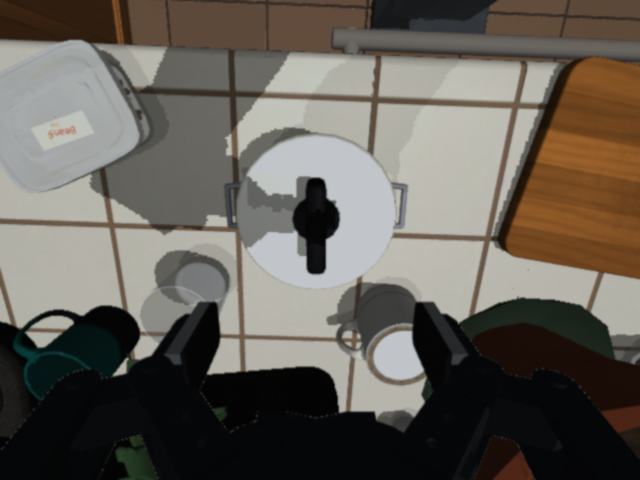

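```bash
python3 - <<'E'
from h import *
p=np.array(manip.read_position()); Rt=R.from_rotvec(manip.read_ee_rot()).as_matrix()
o=p+Rt@T[:3,3]
un=lambda u,v,z:o+(d:=Rt@T[:3,:3]@np.linalg.inv(K)@[u,v,1])*(z-o[2])/d[2]
E=np.array([un(*a,109)[:2] for a in ((316.5,134),(316.5,289),(237,212),(397,212))]); print(E.round(1),(E[0]+E[1])/2,(E[2]+E[3])/2)
yaw=np.pi+.025
manip.set_gripper(50,20)
manip.servo_line([503.5,-340.5,160],down(yaw))
manip.servo_line([503.5,-340.5,118],down(yaw),rate=60)
print(manip.read_contact_force())
manip.set_gripper(0,25)
print(manip.read_grip_width(),manip.read_grip_force(),manip.read_contact_force(),manip.read_torque(),manip.read_position(),manip.read_clock())
E
```

```text
[[ 434.2 -341.5]
 [ 574.9 -336.2]
 [ 502.2 -408.7]
 [ 497.1 -268.5]] [ 504.51649616 -338.86279957] [ 499.62374691 -338.60543535]
[-0.21423848 -0.25224656  0.33399393]
14.748543366062462 29.10332590341568 [0.11473685 1.14854276 2.78687341] [0.29954605 0.09536522 0.13169259] [ 503.76215587 -340.433068    118.54955799] 7.4083
```

```bash
cat >> h.py <<'E'
def rep(tag=""):
    print(tag,"t%.1f"%manip.read_clock(),"F",np.round(manip.read_contact_force(),1),"M",np.round(manip.read_torque(),2),"p",np.round(manip.read_position(),1),"w%.1f"%manip.read_grip_width())
E
python3 - <<'E'
from h import *
manip.set_gripper(0,100); rep("grip")
p=np.array(manip.read_position()); rv=down(np.pi+.025)
for dz in (2,4,5,6,6.8):
    manip.servo_line([503.8,-340.4,118.4-dz],rv,rate=15); rep(dz)
    if manip.read_contact_force()[2]>30: break
E
```

```text
grip t7.6 F [-1.2  1.8  5.4] M [0.45 0.24 0.17] p [ 503.8 -340.5  118.9] w12.4
2 t7.9 F [-2.2  1.3  8. ] M [0.51 0.46 0.12] p [ 504.  -340.5  117.7] w12.4
4 t8.2 F [-1.4  3.   9.8] M [0.53 0.48 0.09] p [ 504.  -340.5  115.9] w12.3
5 t8.4 F [-1.4  1.6  9.1] M [0.5  0.51 0.12] p [ 504.  -340.5  115. ] w12.2
6 t8.7 F [-2.9  1.4  8.6] M [0.48 0.53 0.12] p [ 504.  -340.5  114. ] w12.2
6.8 t8.9 F [-2.3  3.4 10.3] M [0.55 0.54 0.11] p [ 504.  -340.5  113.3] w12.6
```

```bash
python3 - <<'E'
from h import *
z=110.8; p0=[504.0,-340.5]
manip.servo_line([*p0,z],down(np.pi+.025),rate=15); rep("dn")
M0=manip.read_torque()[2]
for k in range(1,28):
    a=np.radians(3*k)
    manip.servo_line([*p0,z],down(np.pi+.025+a),rate=10)
    F=manip.read_contact_force(); M=manip.read_torque()
    x=R.from_rotvec(manip.read_ee_rot()).as_matrix()[:,0]; ya=np.degrees(np.arctan2(-x[1],-x[0])-.025)
    print(3*k,"yaw %.1f"%ya,np.round(F,1),np.round(M,2),"z%.1f t%.1f"%(manip.read_position()[2],manip.read_clock()))
    if abs(M[2]-M0)>1.2 or np.linalg.norm(F[:2])>25 or F[2]>35: break
E
```

```text
dn t9.2 F [-3.7  2.2  9.4] M [0.6  0.65 0.09] p [ 504.1 -340.5  112.4] w12.6
3 yaw 3.0 [-2.3  2.5 10.7] [ 0.38  0.49 -0.02] z112.6 t9.4
6 yaw 6.0 [-1.3  0.6 10.5] [ 0.32  0.36 -0.05] z112.8 t9.7
9 yaw 9.0 [-0.9  1.1  9.9] [ 0.19  0.29 -0.04] z112.8 t9.9
12 yaw 12.0 [-1.5  0.4  9.9] [ 0.14  0.24 -0.09] z112.9 t10.2
15 yaw 15.0 [-0.3  0.3  9.8] [ 0.17  0.13 -0.06] z112.9 t10.4
18 yaw 18.0 [-0.9  0.3 11. ] [ 0.14  0.05 -0.02] z113.0 t10.7
21 yaw 21.0 [-0.3  0.  10.7] [ 0.09  0.1  -0.08] z113.0 t10.9
24 yaw 24.0 [ 0.4 -0.2  9.6] [ 0.08  0.09 -0.02] z113.0 t11.2
27 yaw 27.0 [-1.1 -0.2 10. ] [ 0.03  0.06 -0.03] z113.0 t11.4
30 yaw 30.0 [-0.3  0.1 10.1] [ 0.02  0.08 -0.04] z113.0 t11.7
33 yaw 33.0 [-0.1  0.5  9.5] [ 0.03  0.11 -0.04] z113.0 t11.9
36 yaw 36.0 [0.7 0.4 9.5] [ 0.04  0.03 -0.03] z113.0 t12.2
39 yaw 39.0 [ 0.1 -0.1  9.6] [-0.01  0.08 -0.08] z113.0 t12.4
42 yaw 42.0 [-0.  -0.5  9.7] [ 0.03  0.08 -0.08] z113.0 t12.7
45 yaw 45.0 [-1.   0.1  9.5] [-0.01  0.09 -0.02] z113.0 t12.9
48 yaw 48.0 [0.7 0.3 9.6] [ 0.05  0.05 -0.01] z113.0 t13.2
51 yaw 51.0 [-0.   0.1  9.8] [ 0.11  0.1  -0.03] z113.0 t13.4
54 yaw 54.0 [ 0.2  1.3 10.5] [ 0.07  0.04 -0.07] z113.0 t13.7
57 yaw 56.9 [-3.1  1.6 11.5] [ 0.32  0.63 -0.57] z112.9 t13.9
60 yaw 59.8 [-4.8  1.7 13.2] [ 0.6   0.91 -1.39] z112.9 t14.2
```

```bash
python3 - <<'E'
from h import *
p0=[504.0,-340.5]; rv=down(np.pi+.025+np.radians(56))
manip.servo_line([*p0,110.8],rv,rate=10); rep("back")
for z in (114,117,120,124,130,136,142,148,154,158,162,166):
    manip.servo_line([*p0,z],rv,rate=22); rep(z)
    F=manip.read_contact_force()
    if F[2]<-12 or np.linalg.norm(F[:2])>20: break
im=imaging.grab_frame("side"); cv2.imwrite("pics/s1.png",im[:,:,::-1])
print([(np.round(d["location"],1).tolist(),round(d["score"],2)) for n in("lid","plate_bottom") for d in nets.place_of("side",n)[:2]])
E
```

```text
back t14.4 F [-4.1  1.7 11.4] M [ 0.43  0.78 -0.19] p [ 504.  -341.   112.8] w12.3
114 t14.7 F [-3.1  0.8  9.2] M [ 0.31  0.69 -0.1 ] p [ 504.  -341.   115.8] w12.2
117 t15.0 F [-3.4  0.7  9. ] M [ 0.3   0.71 -0.11] p [ 504.  -341.   118.6] w12.3
120 t15.3 F [-2.4  1.3  8. ] M [ 0.26  0.62 -0.14] p [ 504.  -340.9  121.5] w12.4
124 t15.6 F [-2.4  0.5  7.9] M [ 0.25  0.57 -0.14] p [ 503.9 -340.9  125.4] w12.3
130 t16.0 F [-1.6 -0.4  5.8] M [ 0.06  0.42 -0.11] p [ 504. -341.  131.] w12.3
136 t16.5 F [-1.5 -1.6  3.9] M [-0.24  0.32 -0.03] p [ 504.  -340.8  136.3] w12.1
142 t16.9 F [-1.4 -1.4  3.3] M [-0.35  0.11 -0.01] p [ 504.1 -340.6  142. ] w12.2
148 t17.3 F [-0.1 -0.9  1.9] M [-0.35  0.04  0.03] p [ 504.  -340.4  147.9] w12.2
154 t17.7 F [-0.2 -0.5  0.3] M [-0.25  0.01 -0.01] p [ 504.  -340.4  153.9] w12.1
158 t18.1 F [ 0.7 -0.4 -2. ] M [-0.13  0.02  0.02] p [ 504.  -340.4  158. ] w12.4
162 t18.4 F [-0.6  0.4 -3.1] M [-0.02  0.    0.02] p [ 504.  -340.3  161.9] w12.4
166 t18.7 F [ 1.2 -1.3 -2. ] M [0.01 0.01 0.02] p [ 504.1 -340.5  166.2] w12.2
[([508.4, -339.0, 147.4], 0.68), ([503.6, -340.0, 18.8], 0.52), ([479.6, 68.5, -1.3], 0.29)]
```

View pics/s1.png

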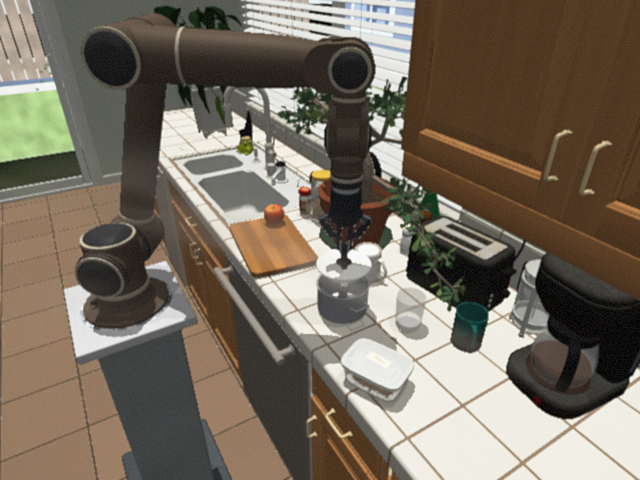

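```bash
python3 - <<'E'
from h import *
manip.hold(0.3)
rv=down(np.pi+.025+np.radians(56))
manip.servo_line([504,-340.5,290],rv,rate=80); rep("up")
manip.servo_line([480,0,290],rv,rate=130); rep("over")
manip.servo_line([480,0,200],rv,rate=80); manip.hold(.3)
rep("low")
im=imaging.grab_frame("scene"); cv2.imwrite("pics/s2.png",im[:,:,::-1])
print([(np.round(d["location"],1).tolist(),round(d["score"],2)) for n in("lid","plate_bottom","board") for d in nets.place_of("scene",n)[:2]])
imaging.grab_frame("side")
print([(np.round(d["location"],1).tolist(),round(d["score"],2)) for n in("lid","plate_bottom","board") for d in nets.place_of("side",n)[:2]])
E
```

```text
up t20.9 F [-1.6 -0.3 -3.3] M [ 0.01 -0.    0.03] p [ 503.9 -340.4  289.5] w12.0
over t23.7 F [ 0.9  0.  -2.4] M [0.05 0.01 0.01] p [ 4.800e+02 -3.000e-01  2.899e+02] w12.5
low t25.2 F [-0.1 -0.6 -2.5] M [-0.   -0.04  0.02] p [480.1   0.  200.2] w12.5
[([477.4, 1.5, 177.7], 0.91), ([478.6, -0.6, 49.4], 0.76), ([726.9, 137.0, -3.3], 0.21), ([478.9, 66.1, 1.3], 0.91)]
[([476.4, -1.5, 214.5], 0.66), ([483.7, 0.5, 185.2], 0.64), ([477.4, -0.6, 51.2], 0.59), ([481.2, 71.2, 3.5], 0.69)]
```

View pics/s2.png

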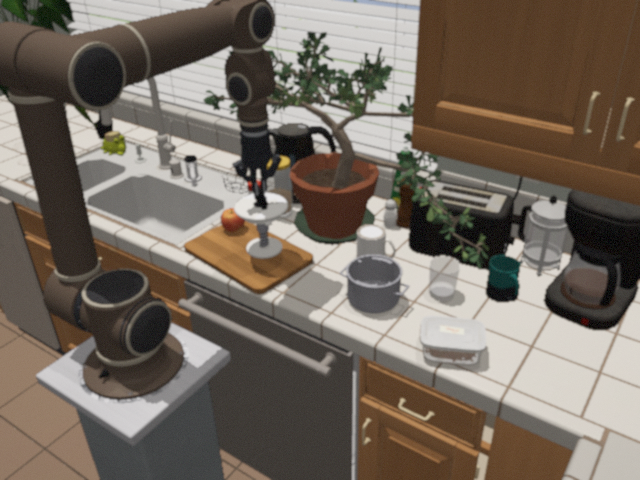

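The open press shows at (373,283), and the lid hangs upright with its plate over the free half of the board, at about (263,235). Next I lower it.

```bash
python3 - <<'E'
from h import *
rv=down(np.pi+.025+np.radians(56))
manip.servo_line([480,0,176],rv,rate=50)
for z in np.arange(174,154,-1.5):
    manip.servo_line([480,0,z],rv,rate=20)
    f=np.mean([manip.read_contact_force()[2] for _ in range(3)]); print(z,round(f,2))
    if f>0.1: break
manip.hold(.3); rep("set")
manip.set_gripper(30,20); manip.hold(.3); rep("open")
p=manip.read_position()
manip.servo_line([p[0],p[1],p[2]+60],rv,rate=60); manip.servo_line([p[0],p[1],p[2]+150],rv,rate=100)
manip.hold(.5)
im=imaging.grab_frame("side"); cv2.imwrite("pics/s3.png",im[:,:,::-1])
print([(np.round(d["location"],1).tolist(),round(d["score"],2)) for n in("lid","plate_bottom","board","apple") for d in nets.place_of("side",n)[:1]]); rep()
E
```

```text
174.0 -2.72
172.5 -2.43
171.0 -2.22
169.5 -1.41
168.0 -0.8
166.5 -0.72
165.0 -0.36
163.5 -0.21
162.0 1.6
set t28.8 F [-0.5 -0.5  0. ] M [-0.09 -0.02 -0.02] p [480.  -0. 162.] w12.2
open t29.4 F [-0.5  0.3 -0.3] M [-0.04 -0.    0.02] p [480.   0. 162.] w30.0
[([485.7, -3.2, 145.7], 0.84), ([479.0, 0.8, 26.1], 0.7), ([480.8, 66.2, -1.0], 0.88)]
 t32.4 F [0.2 1.1 0. ] M [0.01 0.03 0.04] p [480.   0. 312.] w30.4
```

View pics/s3.png

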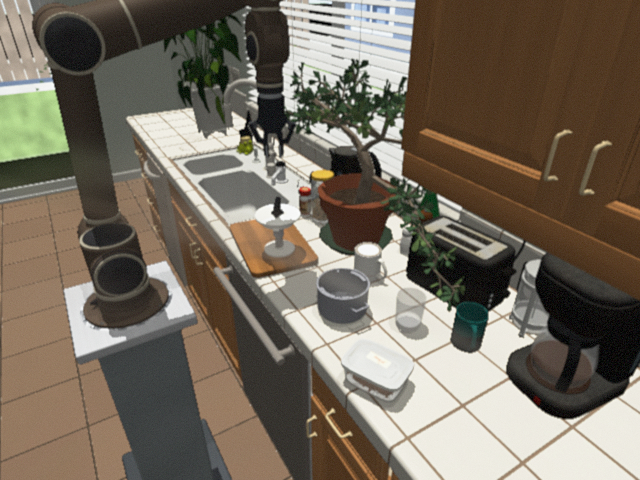

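The lid stands upright on its plate on the board at about (279,232), and the gripper is clear of it.

```bash
python3 -c "
from station import manip
print(manip.job_done())"
```

```text
the job is handed in; nothing more can be done
None
```

The press is open: the lid was turned to its end stop (felt at about 56°), the spring was let out slowly, and the lid now stands upright on its press plate on the chopping board; the job was handed in at about 32 s, with no verdict shown.

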